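Feed a test slide home in the scanner's guide with a push stick

TASK

Pick up the push stick by its yellow handle and, with its tip, feed the white test slide from the blue trough right through the guide channel, past the drag of the brake, until you feel it fully home against the hidden buffer; press there for a moment with a firm but gentle push, some 10 to 15 N in the hand, never putting more than 20 N on the buffer. Then draw the stick out, leaving the slide home, and lay the stick back flat along the middle of its grey mat. Touch the slide only with the stick, and leave the other things standing where they are.

Things in the scene. Friction and masses are not known exactly. Their poses are not given: they have to be found in the camera images.
- guide: Guide fixture, bolted down: dark steel base plate 245 x 80 mm, 6 mm thick, blue walls, aluminium roof. Origin on the work surface under the mouth of the covered channel, on its centre line; x points along the feed, into the channel, z up. Channel floor 6 mm up. Covered channel from x = 0: 22 mm wide, 19 mm high inside; roof slotted 8 mm wide to x = 60 mm, then a solid cap; tops at most 34 mm up.
- trough (a point): Outer end of the guide's open trough, on its centre line at floor height (6 mm up), at x = -90 mm in the guide's frame. The trough runs from here to the mouth: inside width 22 mm, flaring from x = -55 mm to about 27 mm here; its walls rise to 20 mm above the work surface.
- brake (a point): Sprung black brake shoe, hidden under the cap in the +y wall 77 mm beyond the mouth, standing up to 3.5 mm into the channel. As the slide's front meets it (67 to 77 mm beyond the mouth) the push needed rises to some 3 to 6 N and stays at 2 to 6 N after it: this is not yet the stop. The shoe then holds the slide where it is left.
- stop: Orange closed end of the guide; inside under the cap is a rubber-backed buffer facing the mouth, with a light plunger (0.5 to 1.4 N) 6 mm out of it. Its depth is set anew each time, unseen: face 85 to 110 mm beyond the mouth. It yields 1 mm per 4 N. Origin and axes are the guide's own, so do not tell the depth: feel a steady rise above the drag (of 12 N in the hand some 6 N reach it). Over 20 N on it is too much.
- slide: White ceramic test slide with three black dots, 44 x 20 x 16 mm (x, y, z), 60 g, lying in the open trough; x is its length and points about along the feed. Origin at the centre of its underside. Its front is 22 mm ahead of the origin, its tail 22 mm behind. When home its origin is 63 to 88 mm beyond the mouth, and the tail 41 to 66 mm.
- stick: Push stick, 160 g: a flat aluminium bar 170 mm long, 14 mm wide, 10 mm high with an upright yellow handle near one end. Origin on the bar's underside below the handle's centre; x points along the bar to the pushing tip, z up. The bar reaches from x = -40 to x = +130 mm (the tip). Handle: 44 mm long (x), 14 mm wide (y), from 10 to 64 mm above the underside; pinch it across its 14 mm from above.
- stick_tip (a point): Centre of the push stick's tip face, 130 mm along x from the stick's origin, 5 mm above its underside.
- stick_mid (a point): Middle of the bar's length, on its underside, 45 mm along x from the stick's origin.
- mat: Grey mat fixed on the table, 200 (x) x 100 (y) mm, 3 mm thick, on which the stick lies along x, with the middle of its bar over the mat's centre. Origin at the centre of its underside (on the work surface).
- ref_ball: Bystander: white ceramic ball on a stem and round foot, 73 mm tall, foot 48 mm across. Origin at the centre of its underside.
- dot_jar: Bystander: small jar with blue cap, 52 mm across, 60 mm tall. Origin at the centre of its underside.
- pen_cup: Bystander: green cup, 66 mm across, 85 mm tall. Origin at the centre of its underside.
Not all that is in view belongs to the job. There is more than one size of the stick; the one meant has the size given above.

How it is judged (in metres and radians):
On the way, in this order (a step that is already met when the one before it is completed fails the run):
1. the slide has been pushed with the stick into the covered channel (its middle at least 25 mm beyond the mouth) (x of slide in the frame of guide above 0.025 m and distance between stick_tip and slide below 0.035 m), for 0.1 s.
2. the slide is pressed home against the stop with the stick, with at least 2.5 N on the stop, for 0.3 s (contact force between slide and stop above 2.5 N and contact force between stick and slide above 2.5 N), for 0.3 s.
At the end, for the whole second after the job is handed in: The slide rests in the channel, still home: it presses the stop's light plunger in (over 0.8 N, within about 4 mm of the buffer). The stick lies still, flat and upright on the mat, the middle of its bar within 35 mm of the mat's centre and within 0.3 rad of its length, either way round (contact force between slide and stop above 0.8 N and x of slide in the frame of guide above 0.058 m and linear speed of slide below 0.005 m/s and horizontal distance between stick_mid and mat below 0.035 m and angle between the x axis of stick and the x axis of mat, either way round below 0.3 rad and angle between stick's own z axis and vertical below 0.1 rad and height (world z) of stick below 0.008 m and linear speed of stick below 0.01 m/s); the robot touches nothing.
It fails at once if the slide presses on the stop with more than 20 N (contact force between slide and stop above 20 N).
It fails at once if the robot touches the slide itself (contact force between slide and the fingers above 0.5 N or contact force between slide and the arm above 0.5 N).
It fails at once if a bystander is moved by more than 15 mm or tipped over (distance of any of ref_ball, dot_jar, pen_cup from where it was at the start of the episode above 0.015 m or angle between any of ref_ball, dot_jar, pen_cup's own z axis and vertical above 0.4 rad).
It also fails if it takes over 72 s, if anything falls off the work surface, if the arm or the gripper's body presses on something with over 40 N, if the wrist force passes 120 N, or if a joint passes its speed limit or range.

ROBOT

A 6-joint arm with a two-finger parallel gripper is mounted at the origin on the work surface. World frame = base frame: x ahead of the robot, y to its left, z up, the work surface at z = 0. Lengths are in mm, angles in rad, forces in N, time in s.
With the tool pointing down it reaches from about 325 to 900 mm from the base axis. Payload 6.1 kg.
Tool frame: the origin (TCP) lies at the very end of the fingers, on their centre line; the grasp point (between the pads) lies robot.grasp_offset behind it (robot.grasp_offset is the distance from the TCP to the grasp point, in mm); z points along the fingers, y is the direction in which the jaws open and shut (so a half turn about z gives the same grasp; the last joint's range is limited). The gripper opens to 87 mm and grips with 3 to 60 N. Pads are 19 mm wide; open, the fingers measure 117 mm over their backs; the gripper's body (75 mm by 190 mm) begins 51 mm behind the grasp point.
Start: joints at [0.99, 0.22, 1.526, -0, 1.395, -0.126], TCP at [274.549, 561.461, 222.538] pointing down, gripper open.
Joint ranges: [-2.98, 2.98], [-0.91, 2.08], [0.09, 2.57], [-1.24, 4.39], [0.2, 2.65], [-2.68, 2.68]. Speed limits (rad/s): [2.57, 2.57, 3.01, 3.14, 3.14, 3.14].

INTERFACE

Orientations are given as a rotation vector (axis times angle).
In Python, from bench import robot, eoat, kinematics, grab_frame, find_in, cut_out, sensors gives the robot as it stands. Calls block until the motion is done:
- robot.goto(position, orientation): joint-space move of the TCP to a pose.
- robot.movel(position, ori=None, rate=150, until_force=None): straight line of the TCP; ori=None keeps the orientation; rate is the mean speed in mm/s. With until_force (N) it stops when the force on the tool has changed by that much, and returns True; else False.
- robot.movej(angles): joint-space move.
- eoat.gripper_open() and eoat.gripper_close(): open the fingers fully, or close them until they stop; the grip force is fixed at half the most.
- robot.sleep(seconds).
- kinematics.ik(position, orientation): joint angles nearest the present ones, or None.
- grab_frame(name): name is "scene" or "top"; returns a dict with "image" (400x640x3 uint8, red, green, blue), "camera_matrix" (3x3 intrinsics, pixels), "cam_to_world" (4x4, takes a point from camera to world coordinates). Camera axes: x right, y up, looking along -z (the intrinsics and any distortion apply to the point x, -y, -z); pixel columns grow to the right and rows downward; lengths in mm; the calibration is good to about 2 mm. A picture is of the moment at which its call begins. There is no depth.
A pose or a line that the arm cannot do raises robot.Unreachable and nothing moves.
- robot.job_done(): hands the job in, once; it reports no verdict.
Trained networks look in a picture, given as the dict that the camera call returned (one of the last four; its "shot" number tells which), for a name from the list of things; names that differ only in an ending like _2 or _b are one class to them, and where a whole thing is asked for, a point or a joint stands for the part that bears it (a point fixed in the world has none). Each returns a list of dicts, best first, with "conf" (0 to 1); they miss things now and then, are a little off and sometimes report something else, mostly with a low value. They report only what shows in the picture. A call takes as long as a camera call. They do not tell look-alikes from the thing itself.
- find_in(name, picture): "position" ([column, row] in pixels, amid what is visible of it).
- cut_out(name, picture): "region" (400x640 bool, what is visible of it) and "position" ([column, row] in pixels, amid what is visible of it).
Readings, each from a call of its own:
- sensors.get_clock(): time.
- sensors.get_qpos(): joint angles.
- sensors.get_qvel(): joint speeds.
- sensors.get_joint_efforts(): joint torques, N m.
- sensors.get_position(): TCP position.
- sensors.get_orientation(): TCP orientation.
- sensors.get_wrist_force(): force on the tool from outside, world axes, zero at the start.
- sensors.get_ft_torque(): the same for the moment, N m.
- sensors.get_width(): finger opening in mm.
Only numpy, scipy, OpenCV 4.12 (cv2) and the standard library are available. Lean on these libraries where they do the work, as an engineer would, in place of code of your own. Each camera call takes 0.05 s, during which the arm holds its last target.

## Working session

There is one attempt and no reset: what is moved stays moved. The work goes in short steps, each a Python script; the robot and the scene stay as the last script left them, time stands still between calls to the robot, and variables do not carry over. Pictures are saved under pics/ and viewed, and the job is handed in when it is done.

```bash
ls; mkdir -p pics; python3 - <<'E'
from bench import *
import cv2
for n in("scene","top"):
    f=grab_frame(n); cv2.imwrite(f"pics/{n}0.png",f["image"][:,:,::-1])
    print(n,f["camera_matrix"],f["cam_to_world"],[k for k in f])
    for t in("guide","slide","stick","mat","stop","ref_ball","dot_jar","pen_cup"):
        print(t,[([round(float(v)) for v in d["position"]],round(d["conf"],2)) for d in find_in(t,f)])
print(robot.grasp_offset,sensors.get_clock(),sensors.get_orientation(),sensors.get_wrist_force())
E
```

```text
pics
scene [[447.29836563   0.         308.04591267]
 [  0.         447.29836563 199.31050192]
 [  0.           0.           1.        ]] [[ 5.91837494e-01 -6.84377755e-01  4.25858508e-01  9.41604353e+02]
 [ 8.05977951e-01  4.95033094e-01 -3.24563981e-01 -3.80802734e+02]
 [ 1.13103139e-02  5.35321701e-01  8.44572527e-01  8.62876203e+02]
 [ 0.00000000e+00  0.00000000e+00  0.00000000e+00  1.00000000e+00]] ['image', 'camera_matrix', 'cam_to_world', 'shot']
guide [([370, 190], 0.94), ([231, 206], 0.56)]
slide [([209, 201], 0.65), ([349, 206], 0.49), ([366, 190], 0.43)]
stick [([129, 172], 0.64), ([144, 243], 0.62), ([205, 203], 0.56)]
mat [([234, 208], 0.93)]
stop []
ref_ball [([353, 134], 0.76)]
dot_jar [([386, 108], 0.62)]
pen_cup [([410, 281], 0.88)]
top [[397.51672504   0.         322.90297388]
 [  0.         397.51672504 202.07339015]
 [  0.           0.           1.        ]] [[ 5.15172798e-02  9.75718128e-01 -2.12885190e-01  3.42441604e+02]
 [-9.98661217e-01  4.93373065e-02 -1.55436128e-02 -5.88552309e+01]
 [-4.66300288e-03  2.13400947e-01  9.76953577e-01  9.72483731e+02]
 [ 0.00000000e+00  0.00000000e+00  0.00000000e+00  1.00000000e+00]] ['image', 'camera_matrix', 'cam_to_world', 'shot']
guide [([274, 196], 0.64)]
slide [([303, 192], 0.59), ([397, 265], 0.3)]
stick [([459, 357], 0.95), ([397, 266], 0.61), ([468, 278], 0.51)]
mat [([382, 259], 0.63)]
stop [([228, 197], 0.48)]
ref_ball [([237, 250], 0.62), ([228, 200], 0.55)]
dot_jar [([193, 253], 0.7), ([270, 194], 0.6)]
pen_cup [([313, 101], 0.57)]
18.700000000000003 0.9 [7.08247051e-01 3.06071698e+00 2.43036103e-05] [ 0.13363207  0.27894708 -0.11234549]
```

View pics/scene0.png

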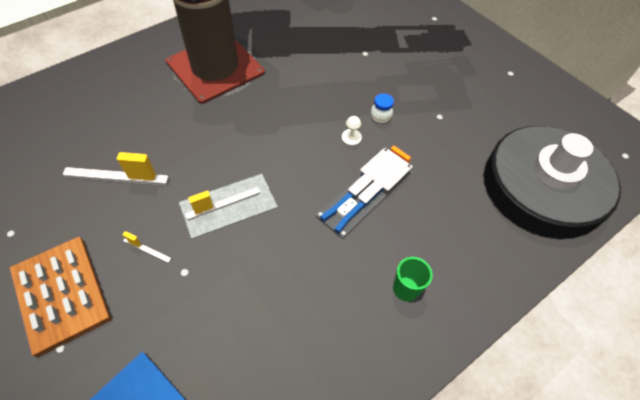

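View pics/top0.png

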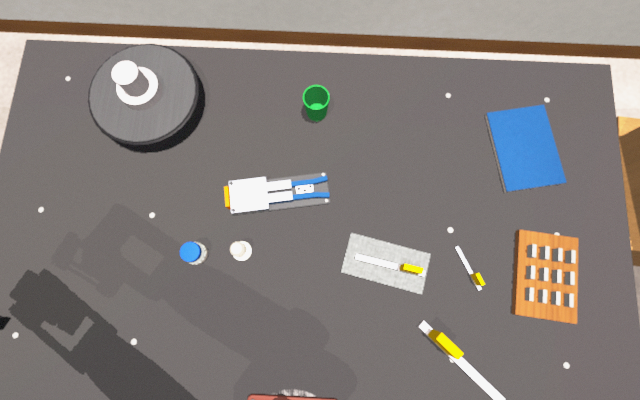

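Three sticks are in view (top picture): one on the mat at (397,266), a longer one at (459,350), and a small one at (470,270). The mat one spans about 71 px at 2.45 mm/px, so roughly 170 mm. I'll check it in a crop and measure.

```bash
cat > h.py <<'E'
import numpy as np, cv2
def ray(f,px):
    K=f["camera_matrix"];T=f["cam_to_world"]
    d=np.array([(px[0]-K[0,2])/K[0,0],-(px[1]-K[1,2])/K[1,1],-1.0])
    return T[:3,3],T[:3,:3]@d
def at_z(f,px,z):
    o,d=ray(f,px); return o+d*(z-o[2])/d[2]
def proj(f,P):
    T=f["cam_to_world"];K=f["camera_matrix"];P=np.atleast_2d(P)
    c=(P-T[:3,3])@T[:3,:3]
    return np.c_[K[0,2]+K[0,0]*c[:,0]/-c[:,2],K[1,2]+K[1,1]*-c[:,1]/-c[:,2]]
E
python3 - <<'E'
from bench import *
from h import *
import pickle
fs={n:grab_frame(n) for n in("scene","top")}
pickle.dump(fs,open("f0.pkl","wb"))
def crop(n,x0,x1,y0,y1,s,name):
    c=fs[n]["image"][y0:y1,x0:x1,::-1]
    cv2.imwrite("pics/"+name,cv2.resize(c,None,fx=s,fy=s,interpolation=cv2.INTER_CUBIC))
crop("top",335,435,230,295,7,"c_stick_top.png")
crop("top",220,335,165,220,6,"c_guide_top.png")
crop("scene",310,420,140,240,6,"c_guide_sc.png")
crop("scene",175,280,170,240,7,"c_stick_sc.png")
E
```

```text
(no output)
```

View pics/c_stick_top.png

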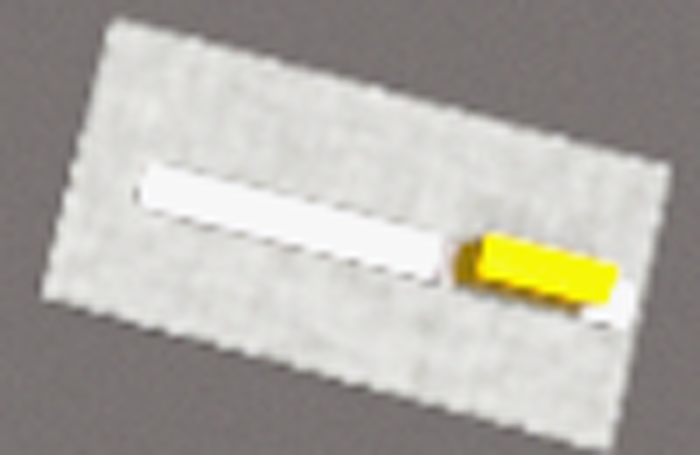

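View pics/c_guide_top.png

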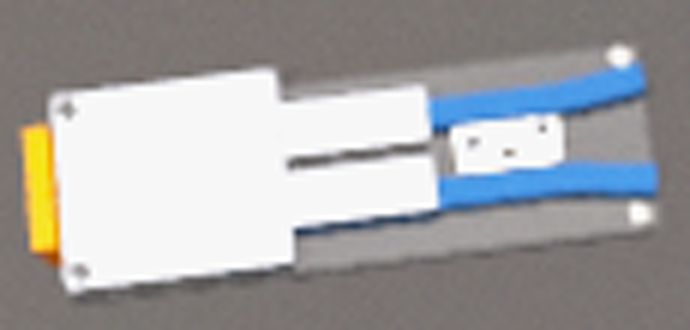

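View pics/c_guide_sc.png

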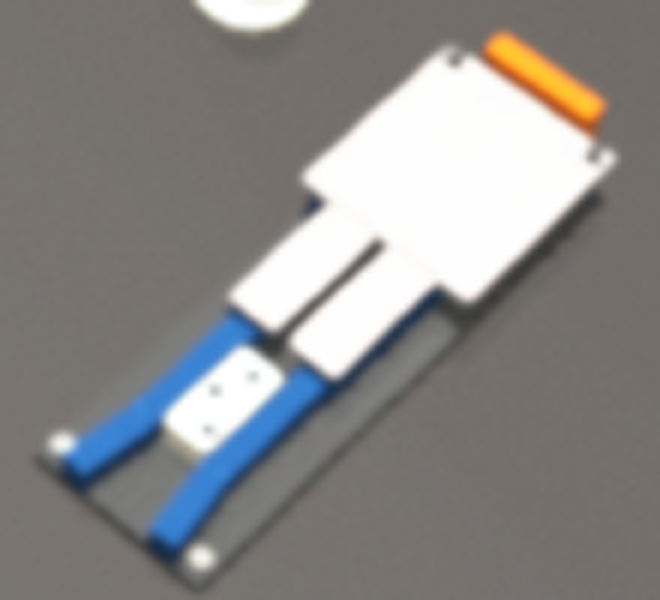

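View pics/c_stick_sc.png

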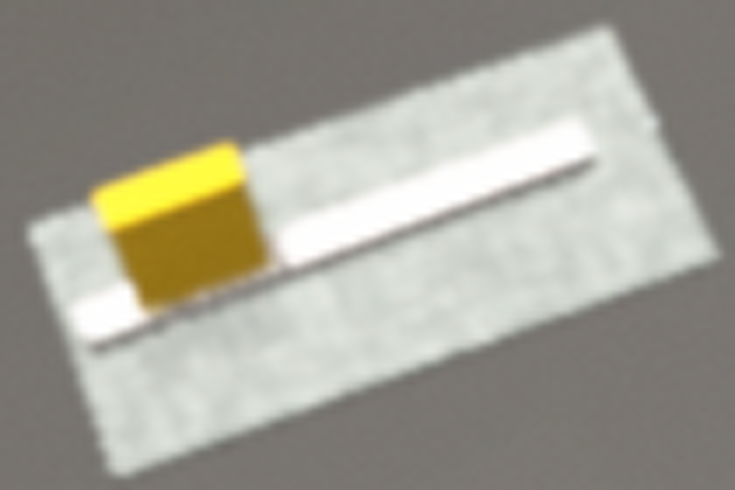

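```bash
cat > m.py <<'E'
from h import *
import pickle
fs=pickle.load(open("f0.pkl","rb"))
def W(n,u,s,o,z): return at_z(fs[n],((u[0]+.5)/s-.5+o[0],(u[1]+.5)/s-.5+o[1]),z)[:2]
T=lambda u,z:W("top",u,6,(220,165),z); S=lambda u,z:W("scene",u,6,(310,140),z)
TS=lambda u,z:W("top",u,7,(335,230),z); SS=lambda u,z:W("scene",u,7,(175,170),z)
def show(name,A):
    print(name,*[np.round(a,1) for a in A], "mean",np.round(np.mean(A,0),1))
show("T inner end",[T((648,92),20),T((655,165),20)])
show("S inner end",[S((90,480),20),S((150,535),20)])
show("T mouth",[T((429,88),28),T((440,207),28)])
show("S mouth",[S((230,298),28),S((338,380),28)])
show("T cap front",[T((275,70),34),T((295,265),34)])
show("S cap front",[S((303,180),34),S((470,303),34)])
show("T cap back",[T((50,95),34),T((72,292),34)])
show("S cap back",[S((447,47),34),S((613,160),34)])
show("T screws",[T((620,56),7),T((640,212),7)])
show("S screws",[S((62,445),7),S((200,558),7)])
show("T slide",[T(u,22) for u in((450,126),(560,115),(565,163),(455,175))])
show("S slide",[S(u,22) for u in((240,345),(287,382),(211,446),(163,414))])
show("T mat",[TS(u,3) for u in((113,18),(670,162),(612,450),(42,297))])
show("S mat",[SS(u,3) for u in((30,228),(610,25),(720,258),(112,477))])
show("T hand top",[TS(u,67) for u in((485,234),(617,266),(610,305),(476,277))])
show("S hand top",[SS(u,67) for u in((93,190),(233,143),(247,182),(112,228))])
show("T tip",[TS(u,13) for u in((147,167),(138,205))])
show("S tip",[SS(u,13) for u in((583,120),(597,155))])
show("T tail",[TS(u,13) for u in((636,283),(630,326))])
show("S tail",[SS(u,13) for u in((75,308),(95,345))])
E
python3 m.py
```

```text
T inner end [606.8 -52.4] [575.9 -56.8] mean [591.4 -54.6]
S inner end [579.6 -58.6] [610.2 -55. ] mean [594.9 -56.8]
T mouth [601.8  37.4] [552.   29.5] mean [576.9  33.5]
S mouth [551.5  28.4] [602.9  37.8] mean [577.2  33.1]
T cap front [604.6 100.3] [523.9  85.5] mean [564.2  92.9]
S cap front [528.6  82.3] [608.4  96.4] mean [568.5  89.3]
T cap back [589.4 191.2] [508.4 174. ] mean [548.9 182.6]
S cap back [511.9 170.3] [591.2 185.3] mean [551.5 177.8]
T screws [625.5 -39.8] [558.7 -51.5] mean [592.1 -45.7]
S screws [556.1 -53. ] [623.1 -41.2] mean [589.6 -47.1]
T slide [587.7  28.3] [594.6 -16.7] [574.4 -19.9] [567.1  24.9] mean [580.9   4.1]
S slide [567.3  21.1] [590.1  24.9] [595.  -15.1] [574.1 -20.8] mean [581.6   2.5]
T mat [ 481.7 -115.5] [ 441.3 -310.1] [ 342.9 -289.9] [384.  -94.7] mean [ 412.5 -202.5]
S mat [ 343.1 -291.3] [385.  -95.7] [ 482.9 -117.4] [ 438.7 -313.1] mean [ 412.4 -204.4]
T hand top [ 408.6 -233.9] [ 400.6 -276.3] [ 388.1 -274. ] [ 394.8 -231.2] mean [ 398.  -253.9]
S hand top [ 386.7 -276.3] [ 396.4 -233.9] [ 411.2 -237.4] [ 402.  -278.1] mean [ 399.1 -256.4]
T tip [ 429.4 -128.5] [ 416.3 -125.8] mean [ 422.8 -127.1]
S tip [ 418.3 -127. ] [ 432.5 -130.8] mean [ 425.4 -128.9]
T tail [ 398.7 -295.7] [ 384.2 -293.6] mean [ 391.4 -294.7]
S tail [ 384.9 -294.7] [ 400.5 -296. ] mean [ 392.7 -295.4]
```

Crop check: the white bar with yellow handle on the mat measures tip-to-tail 170 mm, which matches. The longer stick lies at (459,350) and the small one at (470,270). Both cameras agree to within 2–3 mm:

| Thing | Position | Yaw |
|---|---|---|
| Guide mouth | (577, 33.3) | 100.2° |
| Slide | x ≈ -30 mm in the guide's frame | – |
| Stick origin | (399, -255.5) | 79.2° |
| Mat | (412.5, -203.5) | 78.2° |

Now the grasp.

```bash
cat >> h.py <<'E'
from scipy.spatial.transform import Rotation as R
GY=np.radians(100.2); GM=np.array([577.,33.3]); GD=np.array([np.cos(GY),np.sin(GY)])
def ori(yaw,flip):  # tool down, jaw axis = stick y
    y=np.array([-np.sin(yaw),np.cos(yaw),0])*(-1 if flip else 1); z=np.array([0,0,-1.]); x=np.cross(y,z)
    return R.from_matrix(np.c_[x,y,z]).as_rotvec()
E
python3 - <<'E'
from bench import *
from h import *
for fl in(0,1):
    for p,y in(((399,-255.5,23),79.2),((610,-152,30),100.2)):
        q=kinematics.ik(list(p),ori(np.radians(y),fl)); print(fl,y,None if q is None else np.round(q,2))
E
```

```text
0 79.2 [-0.74  0.11  2.06 -0.    0.97  2.59]
0 100.2 [-0.37  0.43  1.65 -0.    1.06  2.59]
1 79.2 [-0.74  0.11  2.06 -0.    0.97 -0.55]
1 100.2 [-0.37  0.43  1.65 -0.    1.06 -0.55]
```

```bash
python3 - <<'E'
from bench import *
from h import *
o=ori(np.radians(79.2),1)
robot.goto([399,-255.5,150],o)
robot.movel([399,-255.5,90],rate=150)
f=grab_frame("scene"); cv2.imwrite("pics/pre.png",f["image"][:,:,::-1])
f=grab_frame("top"); cv2.imwrite("pics/pret.png",f["image"][:,:,::-1])
print(sensors.get_clock(),sensors.get_wrist_force(),sensors.get_width())
E
python3 -c "
import cv2
a=cv2.imread('pics/pre.png')[100:300,120:370];b=cv2.imread('pics/pret.png')[170:370,300:550]
cv2.imwrite('pics/pre2.png',cv2.resize(cv2.hconcat([a,b]),(800,320)))"
```

```text
4.5667 [0.27450083 0.22582267 0.72251683] 86.9802305878952
```

View pics/pre2.png

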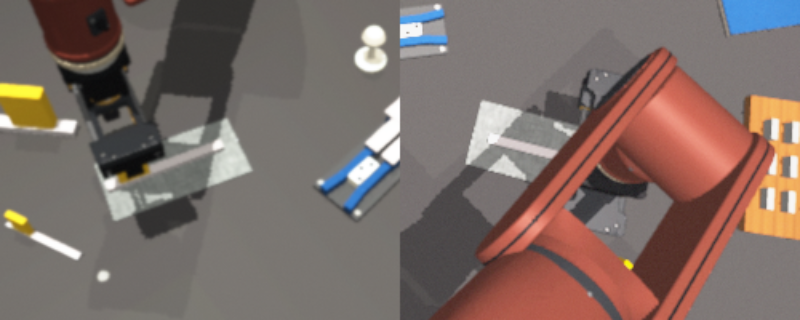

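The gripper straddles the handle of the mat stick (left view, about (130,170)). The large stick is clear at (25,105). Now I'll lower, grasp and lift a little.

```bash
python3 - <<'E'
from bench import *
from h import *
print(robot.movel([399,-255.5,23],rate=90,until_force=8),sensors.get_position())
eoat.gripper_close()
print(sensors.get_width(),sensors.get_wrist_force())
robot.movel([399,-255.5,60],rate=100)
print(sensors.get_width(),sensors.get_wrist_force(),sensors.get_ft_torque(),sensors.get_clock())
f=grab_frame("scene"); cv2.imwrite("pics/lift.png",cv2.resize(f["image"][120:280,120:370,::-1],(800,512)))
E
```

```text
False [ 399.38513183 -255.85813443   23.47866475]
13.89579695284487 [0.02928178 0.24265086 0.21622839]
13.870327317996962 [-0.10449051 -0.30660651 -1.14713005] [-0.14271376  0.07109945  0.02491748] 7.1417
```

View pics/lift.png

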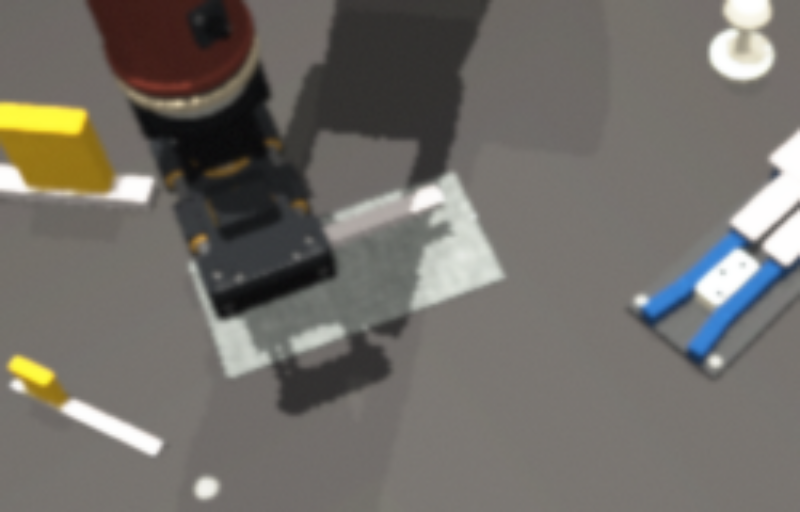

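The stick is held (width 13.9 mm) and lifted off the mat. Next is the entry line, with a check of the tip before it goes in.

```bash
python3 - <<'E'
from bench import *
from h import *
o=ori(GY,1)
def P(s,z): p=GM+GD*s; return [p[0],p[1],z]
robot.movel([399,-255.5,80],rate=150)
robot.goto(P(-240,80),o)
robot.movel(P(-240,50),rate=100)
print(sensors.get_position(),P(-240,50),sensors.get_wrist_force(),sensors.get_clock())
f=grab_frame("scene"); g=grab_frame("top")
import pickle; pickle.dump({"scene":f,"top":g},open("f1.pkl","wb"))
# predicted tip top corners, z = 50-20+10=40
for k in(f,g):
  N=np.array([-GD[1],GD[0]]); t=GM+GD*-110
  print(np.round(proj(k,[[*(t+N*7),40],[*(t-N*7),40],[*(t-N*7),30]]),1))
cv2.imwrite("pics/e_s.png",cv2.resize(f["image"][160:260,250:400,::-1],None,fx=5,fy=5,interpolation=cv2.INTER_CUBIC))
cv2.imwrite("pics/e_t.png",cv2.resize(g["image"][150:250,280:430,::-1],None,fx=5,fy=5,interpolation=cv2.INTER_CUBIC))
E
```

```text
[ 618.32799217 -203.02864936   49.03713702] [np.float64(619.5003376766999), np.float64(-202.90694591261808), 50] [-0.24344737 -0.97861297 -1.19972772] 8.8333
[[321.3 222.4]
 [326.2 226.5]
 [325.9 228.8]]
[[337.1 185. ]
 [336.3 179.5]
 [336.2 180.6]]
```

View pics/e_s.png

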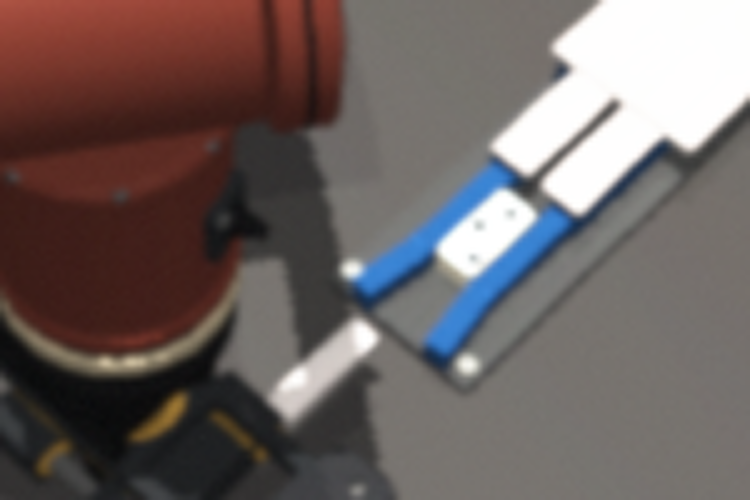

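View pics/e_t.png

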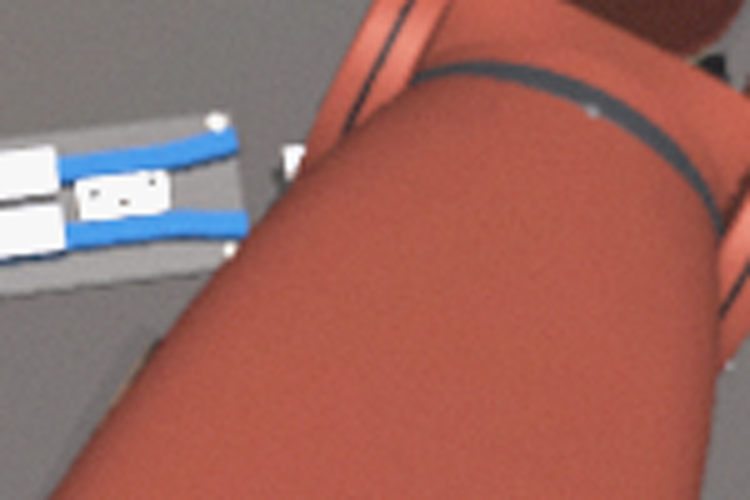

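```bash
python3 - <<'E'
from bench import *
from h import *
p=sensors.get_position();print(p,R.from_rotvec(sensors.get_orientation()).as_matrix().round(4).tolist(),sensors.get_clock())
f=grab_frame("scene"); g=grab_frame("top")
for k,n,c in((f,"s",(310,335,215,240)),(g,"t",(325,350,170,195))):
  x0,x1,y0,y1=c
  cv2.imwrite(f"pics/e2_{n}.png",cv2.resize(k["image"][y0:y1,x0:x1,::-1],None,fx=16,fy=16,interpolation=cv2.INTER_NEAREST))
  N=np.array([-GD[1],GD[0]]); t=p[:2]+GD*130
  z=p[2]-20
  print(np.round(proj(k,[[*(t+N*7),z+10],[*(t-N*7),z+10],[*(t-N*7),z]]),1))
a=cv2.imread("pics/e2_s.png");b=cv2.imread("pics/e2_t.png");cv2.imwrite("pics/e2.png",cv2.hconcat([a,b]))
E
```

```text
[ 619.66043607 -203.29943464   50.47100393] [[-0.1766, 0.9843, 0.0007], [0.9843, 0.1766, -0.0003], [-0.0004, 0.0006, -1.0]] 8.9333
[[321.2 222.5]
 [326.1 226.5]
 [325.9 228.8]]
[[337.3 184.9]
 [336.5 179.4]
 [336.4 180.5]]
```

View pics/e2.png

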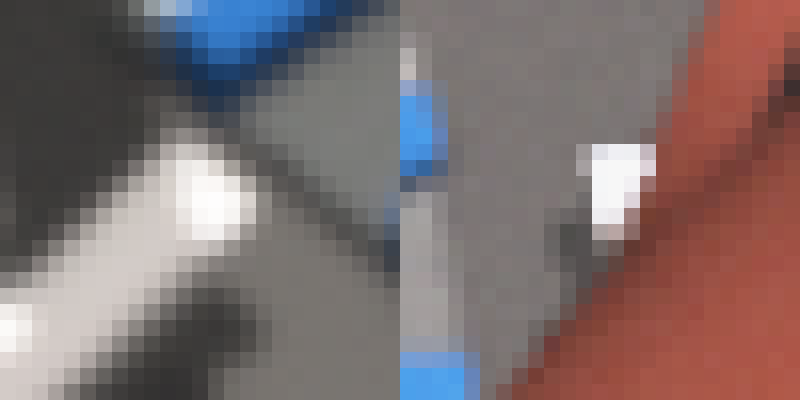

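The tip sits where it was predicted, within about 1 px in both views: scene (323,225), top (336.5,182). I'll lower and feed in, reading force as it goes.

```bash
cat >> h.py <<'E'
def P(s,z,lat=0): p=GM+GD*s+np.array([-GD[1],GD[0]])*lat; return [float(p[0]),float(p[1]),z]
def frd(sensors,n=4):
    w=np.mean([sensors.get_wrist_force() for _ in range(n)],0)
    return float(w[:2]@GD),float(w[:2]@np.array([-GD[1],GD[0]])),float(w[2])
E
python3 - <<'E'
from bench import *
from h import *
r=lambda:print(np.round(frd(sensors),2),round(float((sensors.get_position()[:2]-GM)@GD),1),round(sensors.get_clock(),2))
r()
robot.movel(P(-240,29.5),rate=80); r()
print(robot.movel(P(-190,29.5),rate=80,until_force=5)); r()
print(robot.movel(P(-160,29.5),rate=60,until_force=6)); r()
f=grab_frame("scene"); cv2.imwrite("pics/in.png",cv2.resize(f["image"][150:250,290:440,::-1],None,fx=5,fy=5,interpolation=cv2.INTER_CUBIC))
E
```

```text
[ 0.24 -0.21 -1.76] -240.4 9.03
[ 0.13 -0.83 -1.46] -239.3 9.44
False
[ 0.4   1.31 -2.3 ] -190.1 10.22
False
[-0.05  0.26 -1.06] -159.7 10.87
```

View pics/in.png

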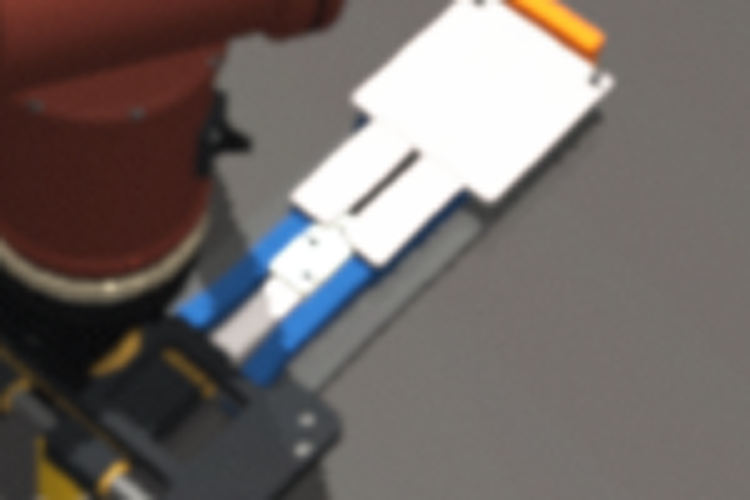

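The tip is behind the slide (about (345,206)) and the slide is entering the mouth on centre. I'll push to just before the brake, then go in small steps.

```bash
python3 - <<'E'
from bench import *
from h import *
def r():
    w=frd(sensors);print(np.round(w,2),round(float((sensors.get_position()[:2]-GM)@GD),1),round(sensors.get_clock(),2));return w
print(robot.movel(P(-112,29.5),rate=50,until_force=7)); r()
for s in range(-110,-91,2):
    h=robot.movel(P(s,29.5),rate=25,until_force=8); print(s,h,end=" "); w=r()
    if h or -w[0]>8: break
E
```

```text
False
[ 0.27  0.09 -1.55] -112.1 12.03
-110 False [ 0.85  0.28 -2.12] -110.1 12.28
-108 False [ 0.03 -0.31 -2.23] -107.9 12.53
-106 False [ 0.09  0.39 -1.67] -105.8 12.78
-104 False [-0.19 -0.03 -2.31] -104.0 13.03
-102 False [-1.09  0.01 -0.66] -101.9 13.28
-100 False [-2.92 -1.54 -1.49] -100.3 13.53
-98 False [-2.93 -0.41 -2.76] -98.1 13.78
-96 False [-3.54 -1.43 -2.03] -95.8 14.03
-94 False [-2.26 -0.   -1.45] -93.7 14.28
-92 False [-2.13 -0.94 -1.46] -91.7 14.53
```

Brake peak passed (about 3.5 N near TCP -96), drag is now about 2.2 N. I'll feel for the buffer in 1 mm steps.

```bash
python3 - <<'E'
from bench import *
from h import *
def r():
    w=frd(sensors,8);print(np.round(w,2),round(float((sensors.get_position()[:2]-GM)@GD),1),round(sensors.get_clock(),2));return w
for s in range(-91,-60):
    h=robot.movel(P(s,29.5),rate=15,until_force=8); print(s,h,end=" "); w=r()
    if h or -w[0]>7.5: break
E
```

```text
-91 False [-2.41 -0.85 -2.09] -90.9 14.78
-90 False [-3.71 -0.43 -0.78] -89.9 15.03
-89 False [-3.68 -0.61 -0.65] -88.9 15.28
-88 False [-3.09 -2.14 -1.03] -87.9 15.53
-87 False [-3.26 -1.37 -1.42] -86.9 15.78
-86 False [-2.44 -1.87 -1.92] -85.9 16.02
-85 False [-3.08 -0.82 -1.11] -84.9 16.27
-84 False [-3.11 -1.75 -2.07] -83.9 16.52
-83 False [-2.51 -0.92 -1.68] -82.9 16.77
-82 False [-3.65 -1.82 -1.38] -81.9 17.02
-81 False [-3.69 -2.13 -1.39] -80.9 17.27
-80 False [-2.93 -1.89 -1.01] -79.9 17.52
-79 False [-2.88 -1.74 -1.16] -78.9 17.77
-78 False [-3.11 -2.81 -1.11] -77.9 18.02
-77 False [-3.46 -2.29 -2.01] -77.0 18.27
-76 False [-3.34 -1.23 -1.5 ] -75.9 18.52
-75 False [-2.85 -2.24 -1.72] -74.9 18.77
-74 False [-3.18 -1.66 -0.79] -74.0 19.02
-73 False [-3.64 -3.11 -1.47] -73.0 19.27
-72 False [-3.94 -2.81 -1.29] -72.0 19.52
-71 False [-5.93 -2.45 -1.67] -71.4 19.77
-70 False [-5.54 -2.95 -1.08] -70.9 20.02
-69 False [-8.04 -3.06 -0.74] -70.4 20.27
```

Steady rise from TCP ≈ -72: the buffer. Pressing on in small steps to about 12 N in the hand.

```bash
python3 - <<'E'
from bench import *
from h import *
def r(n=10):
    w=frd(sensors,n);print(np.round(w,2),round(float((sensors.get_position()[:2]-GM)@GD),2),round(sensors.get_clock(),2));return w
r()
for k in range(1,12):
    s=-69+.5*k
    robot.movel(P(s,29.5),rate=8); print(s,end=" "); w=r()
    if -w[0]>11.3: break
for i in range(4):
    robot.sleep(0.3); w=r(6)
E
```

```text
[-8.04 -3.06 -0.74] -70.42 20.27
-68.5 [-10.61  -2.82  -1.29] -70.3 20.52
-68.0 [-10.04  -3.59  -1.27] -70.08 20.77
-67.5 [-10.84  -2.88  -1.63] -69.9 21.02
-67.0 [-11.97  -2.05  -1.27] -69.64 21.27
[-11.68  -2.    -0.95] -69.67 21.57
[-11.77  -3.35  -1.05] -69.67 21.88
[-12.02  -2.09  -1.45] -69.7 22.18
[-11.71  -2.3   -0.74] -69.69 22.48
```

Held at about 12 N for over 1 s (estimated 6–8 N on the buffer). Now I'll draw the stick out straight and look.

```bash
python3 - <<'E'
from bench import *
from h import *
def r(n=4):
    w=frd(sensors,n);print(np.round(w,2),np.round(sensors.get_position(),1),round(sensors.get_width(),2),round(sensors.get_clock(),2));return w
robot.movel(P(-100,29.5),rate=40); r()
robot.movel(P(-240,29.5),rate=90); r()
robot.movel(P(-240,80),rate=120); robot.sleep(.2); r()
f=grab_frame("scene"); g=grab_frame("top"); p=sensors.get_position(); t=p[:2]+GD*130; N=np.array([-GD[1],GD[0]])
for k in(f,g): print(np.round(proj(k,[[*(t+N*7),p[2]-10],[*(t-N*7),p[2]-10]]),1))
cv2.imwrite("pics/o_s.png",cv2.resize(f["image"][140:260,250:410,::-1],None,fx=5,fy=5,interpolation=cv2.INTER_CUBIC))
cv2.imwrite("pics/o_t.png",cv2.resize(g["image"][150:250,220:370,::-1],None,fx=5,fy=5,interpolation=cv2.INTER_CUBIC))
E
```

```text
[-0.56 -0.78 -1.7 ] [594.6 -65.   29.5] 13.83 23.45
[-0.13  0.8  -2.5 ] [ 619.4 -202.3   29.4] 13.9 25.16
[ 0.25 -0.01 -2.06] [ 618.6 -202.5   78.6] 13.83 25.93
[[321.7 215.2]
 [326.7 219.3]]
[[337.3 182.1]
 [336.5 176.4]]
```

View pics/o_s.png

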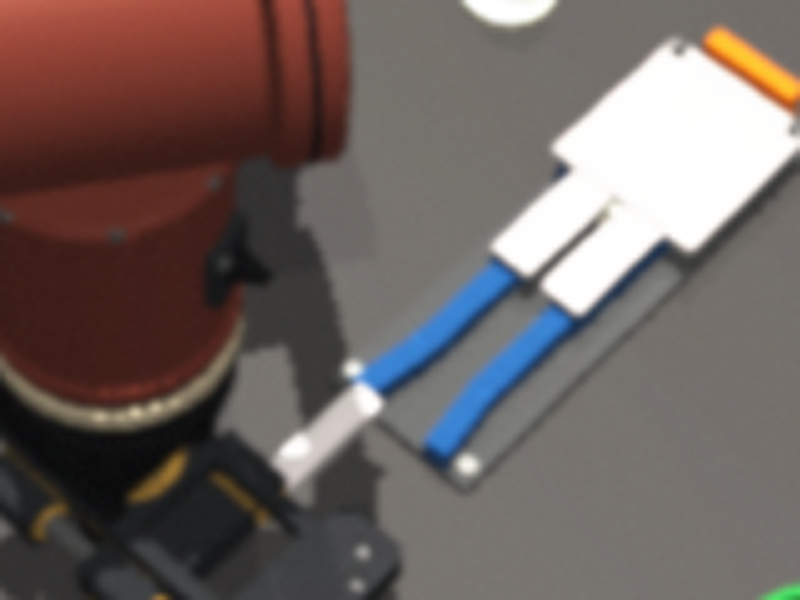

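View pics/o_t.png

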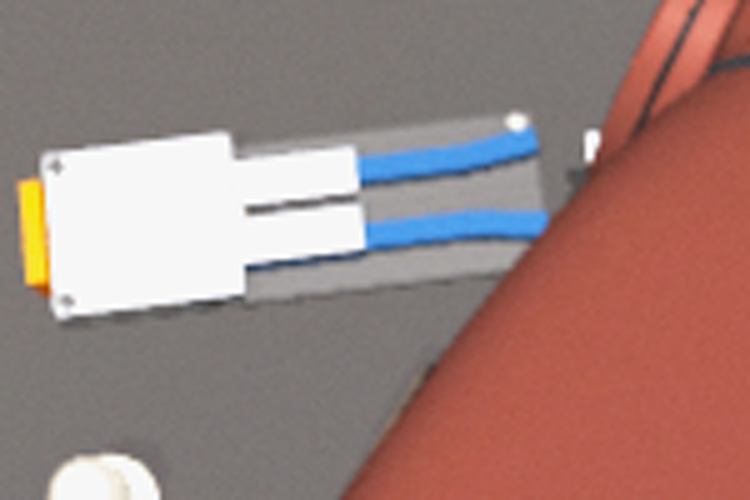

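The slide is inside, with its tail just showing at the far end of the slot (scene crop (606,212)), i.e. about 60 mm in. That agrees with the felt depth. The trough is empty and the stick sits unchanged in the grip. Now I'll lay it back.

```bash
python3 - <<'E'
from bench import *
from h import *
o=ori(np.radians(78.4),1)
def r(): print(np.round(sensors.get_wrist_force(),2),np.round(sensors.get_position(),1),round(sensors.get_clock(),2))
robot.goto([403.3,-247.5,80],o); r()
robot.movel([403.3,-247.5,35],rate=80); robot.sleep(.2); r()
print(robot.movel([403.3,-247.5,22.5],rate=20,until_force=5)); r()
eoat.gripper_open(); robot.sleep(.3); r()
robot.movel([403.3,-247.5,120],rate=120)
robot.goto([330,-420,260],o); r()
f=grab_frame("scene"); g=grab_frame("top")
import pickle; pickle.dump({"scene":f,"top":g},open("f2.pkl","wb"))
cv2.imwrite("pics/z_s.png",f["image"][:,:,::-1]);cv2.imwrite("pics/z_t.png",g["image"][:,:,::-1])
E
```

```text
[ 0.31 -0.56 -2.32] [ 404.6 -248.2   80.8] 26.92
[-0.29 -0.18 -1.74] [ 403.8 -247.9   35.7] 27.83
True
[0.3  0.24 4.51] [ 403.1 -247.3   22.9] 28.42
[ 0.02  0.12 -0.02] [ 402.3 -246.7   22.2] 30.07
[-0.27 -0.2  -0.27] [ 330.  -418.7  258.3] 31.97
```

View pics/z_s.png

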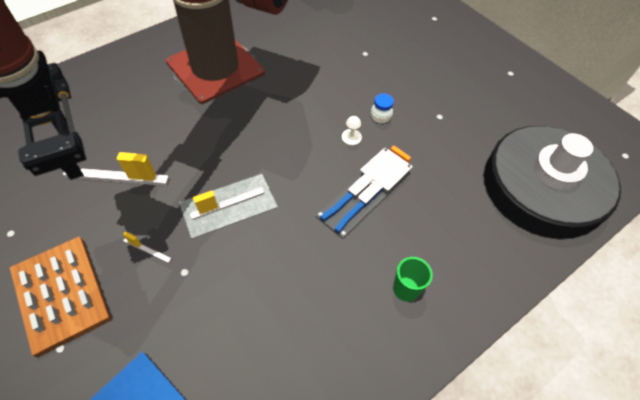

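View pics/z_t.png

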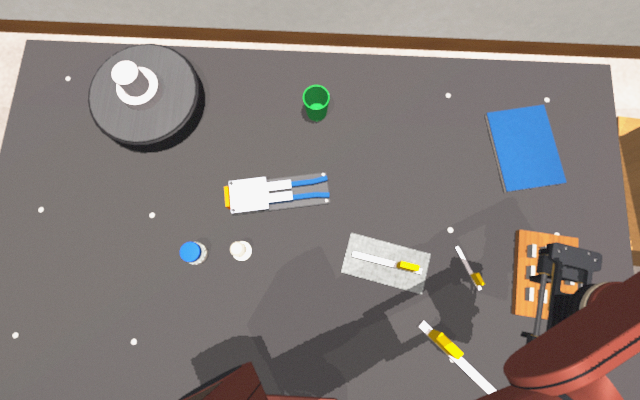

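The stick lies on the mat (top: tip (353,255), tail (422,271)); bystanders and the other sticks look unmoved. One close check of the stick pose and the slide tail.

```bash
python3 - <<'E'
from h import *
import pickle
fs=pickle.load(open("f2.pkl","rb"))
a=cv2.resize(fs["top"]["image"][230:295,335,None].repeat(1,1) if 0 else fs["top"]["image"][230:295,335:435,::-1],None,fx=6,fy=6,interpolation=cv2.INTER_CUBIC)
b=cv2.resize(fs["scene"]["image"][145:205,340:440,::-1],None,fx=6,fy=6,interpolation=cv2.INTER_CUBIC)[:200]
cv2.imwrite("pics/fin.png",cv2.vconcat([a,b]))
for n,c in(("T",[(352.5,254.5),(421.5,271.5)]),("S",[(263,191.5),(192,214)])):
    f=fs["top" if n=="T" else "scene"]; p=[at_z(f,u,13)[:2] for u in c]; m=np.mean(p,0)
    print(n,np.round(p,1),m.round(1),np.linalg.norm(p[0]-p[1]).round(1),"off",np.round(m-[412.5,-203.5],1),np.degrees(np.arctan2(*(p[0]-p[1])[::-1])).round(1))
E
```

```text
T [[ 426.5 -121.2]
 [ 394.7 -286.4]] [ 410.6 -203.8] 168.2 off [-1.9 -0.3] 79.1
S [[ 436.2 -124.7]
 [ 394.5 -283.3]] [ 415.3 -204. ] 164.0 off [ 2.8 -0.5] 75.3
```

View pics/fin.png

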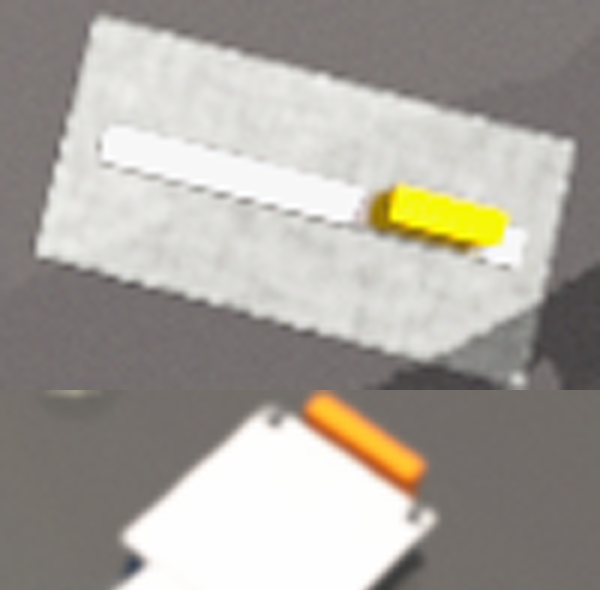

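The stick is flat, centred within a few mm and aligned with the mat. Handing in.

```bash
python3 - <<'E'
from bench import *
print(sensors.get_clock()); robot.job_done()
E
```

```text
32.0667
the job is handed in; nothing more can be done
```

I fed the slide home with the push stick and laid the stick back flat on its mat. I then handed the job in at 32 s; no verdict is reported.

- **Choice of stick:** I used the one on the mat. Both cameras measured it at about 170 mm; the other two in view are clearly longer and shorter.
- **Feed:** The brake added about 3.5 N at its peak, then about 3 N of steady drag. The push rose steadily from about 4 to 12 N over the last 2–3 mm, at about the 4 N/mm slope stated for the buffer. I held about 12 N in the hand for over 1 s and estimate 6–8 N on the buffer; the hand force read never passed 12 N.
- **Slide left home:** After I drew the stick out, a trace of white showed at the far end of the roof slot, about 60 mm in. That agrees with where the push ended. I could not measure the plunger force directly.
- **Stick on the mat:** Its bar's middle is within about 3 mm of the mat's centre. The two cameras gave its yaw as 79.1° and 75.3°, against the mat's 78.2°. The second is a rough edge reading, and either is well inside 0.3 rad.
- **Bystanders:** All looked unmoved in the last pictures, and the gripper is clear of everything.

One small disagreement: during the feed the tip appeared about 1.5 px lower than expected in the scene camera, which could be a few mm of droop. It had no effect on the feed. There was also a side force of 2–3 N in the channel, probably the stick rubbing a wall.

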